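Hang the willemite chip in the dark viewing cup

ROBOT

A 6-joint arm with a two-finger parallel gripper is mounted at the origin on the work surface. World frame = base frame: x ahead of the robot, y to its left, z up, the work surface at z = 0. Lengths are in m, angles in rad, forces in N, time in s.
With the tool pointing down it reaches from about 0.15 to 0.775 m from the base axis. Payload 6.1 kg.
Tool frame: the origin (TCP) lies on the centre line of the jaws, within the pads' length; the fingertips stand 17 mm ahead of it and the grasp point (between the pads) lies 2 mm behind it; z points along the fingers, y is the direction in which the jaws open and shut (so a half turn about z gives the same grasp; the last joint's range is limited). The gripper opens to 85 mm and grips with 20 to 120 N. Pads are 22 mm wide; open, the fingers measure 114 mm over their backs; the gripper's body (76 mm by 85 mm) begins 54 mm behind the grasp point. The pads swing forward as they close: fully open they stand 13 mm farther back than shut.
Start: joints at [1.335, 0.126, -0.04, 1.405, 0, 1.571], TCP at [0.123, 0.51, 0.221] pointing down, gripper open.
Joint ranges: [-2.72, 2.72], [-0.95, 1.95], [-1.27, 1.35], [-1.78, 2.02], [-1.46, 1.47], [-3.14, 3.14]. Speed limits (rad/s): [2.39, 2.39, 3.01, 3.14, 3.14, 3.14].

INTERFACE

Orientations are given as a unit quaternion [w, x, y, z].
In Python, from rig import observe, snapshot, camera_info, close_job gives the robot as it stands. The module is installed in compiled form; this text tells all that it offers.
- The arm moves only by the tool arm_command, never from a script. Its argument "moves" is a list of rows, each a list of 6 numbers: the shift along the tool's x, y, z in units of 30 mm (1.0 is 30 mm), then the turn, a rotation vector about the tool's x, y, z in units of 5 degrees (1.0 is 5 degrees). A call has 1 to 8 rows; each row is the pose to reach, as a shift and turn from the pose commanded when the call began, along the tool's axes at that moment; what a row does not reach only later rows make up. A row lasts 1/12 s, in which the tool goes at most 41.7 mm and 7.16 degrees, less where a joint would pass 70% of its speed; a pose out of reach is approached as far as the arm can. A call with a gripper value outside its range is refused whole. "claw" is the closure in counts, from 0 (fully open) to 255 (shut), set as the call begins (left out, the last holds). The fingers move at their own pace and stop on an object; "newtons" is the grip in N (left out, the last holds). Time passes only in rows, so rows that repeat a pose let the fingers close. It gives the time, the measured TCP pose, the force and the opening at its end, in the units of the state.
- observe(): the state, without advancing time (a new reading comes with each control period).
- snapshot(name): name is "scene" or "top" or "wrist"; returns the picture (400x640x3 uint8, red, green, blue); there is no depth.
- camera_info(name): a dict with "camera_matrix" (3x3 intrinsics, pixels), "R" (3x3) and "t" (3): a world point X has camera coordinates R X + t; the wrist camera has in their place "tool_from_camera" (4x4, takes a point from camera to tool coordinates, whose origin is the TCP and whose axes are the flange's). Camera axes: x right, y down, z forward; pixel columns grow to the right and rows downward; lengths in m; the calibration is good to about 2 mm. A picture is of the moment at which its call begins: read the wrist's pose just before it. camera_info takes no time and is no camera call.
- close_job(): hands the job in, once; it reports no verdict.
The state is a dict: "time": time; "qpos": joint angles; "joint_velocities": joint speeds; "tau": joint torques, N m; "ee_pos": TCP position; "ee_rot": TCP orientation; "force": force on the tool from outside, world axes, zero at the start; "ft_torque": the same for the moment, N m; "grip_width": opening from 0.0 (shut) to 1.0 (fully open).
Only numpy, scipy, OpenCV 4.12 (cv2) and the standard library are available. Lean on these libraries where they do the work, as an engineer would, in place of code of your own. Each camera call takes 0.05 s, during which the arm holds its last target. There are 200 camera calls.

TASK

Take the orange-tabbed hanger with the willemite chip off its wooden parking stand and hook its bent lip over the middle of the black cup's rim on the side with the brass spring roller, so that the chip hangs upright inside the cup. Feel for the cup wall gently, because the thin plastic cracks if pressed hard (30 N), and push the hanger fully down past the spring until it sits on the rim. Then let go, and leave the lamp and the loose minerals where they are.

Things in the scene. Friction and masses are not known exactly. Their poses are not given: they have to be found in the camera images.
- hanger_mid (a point): Centre (half-way up) of the hanger, an aluminium strip bent into an upside-down J with an orange grip tab on top: 90 mm tall, 24 mm wide (its y), about 70 g, upright at the start, z up. The point lies under the middle of the 3 mm thick crown, in the mouth of the downward slot, which is 6 mm wide (x -3 to +3). +x side: strip with chip. -x side: lip.
- tab (a point): Middle of the hanger's orange grip tab, 24 mm above hanger_mid, same axes. The tab is 12 mm thick along x, 24 mm along y and runs from 3 to 45 mm above hanger_mid; grip it across x, from above.
- lip (a point): Lowest edge of the hanger's lip, 15 mm below hanger_mid, same axes. The lip (3 mm thick) goes 9 mm straight down on the slot's -x side, then flares outward to -x by 3 mm over the last 6 mm.
- chip (a point): Centre of the 18 mm willemite chip on the hanger, 13 mm to +x of and 32 mm below hanger_mid, same axes. The strip behind it (3 mm thick, x 3 to 6 of hanger_mid) reaches 45 mm below hanger_mid; the chip sticks out of its +x face, to x = 20, between 23 and 41 mm below hanger_mid.
- hanger: The hanger itself; same origin and axes as hanger_mid.
- plinth: Fixed grey plinth 160 x 110 x 12 mm (x, y, z) carrying the black cup; origin at the centre of its underside, z up. The cup is square, 90 x 90 mm outside, 4 mm walls, square to the plinth and centred in y, rim 74 mm and inner floor 16 mm above the origin. Along x it was clamped by eye, anywhere within 12 mm of the middle: this pose is the plinth's, not the cup's.
- wall (a point): NOMINAL middle of the top of the cup's -x wall (the one to hang on), 43 mm to -x of the plinth's origin, 74 mm up, plinth's axes. Fixed to the plinth: the real 4 mm thick wall stands up to 12 mm to either side along x, height and y true, and must be felt or seen. It does not give. More than 30 N on cup or plinth cracks it; the crown lands hard on this rim.
- roller (a point): NOMINAL centre of the brass spring roller on the outside of the -x wall (off along x by as much as the wall): 21 mm long along y, radius 2.5 mm, 8 mm below the rim, standing 4 mm out from the wall. It yields up to 3 mm towards the wall with about 1 to 3 N. The hanger's lip must pass down outside it, pressing it in: this takes a push of 2 to 6 N, more than the hanger's weight.
- park: Fixed wooden parking stand, base 90 x 90 x 10 mm, with an upright board 4 mm thick (x), 60 mm wide (y), top edge 70 mm above the origin (centre of the underside). The hanger hangs on this board, x axes alike, with its strip on the +x side; lift it straight up to clear (the strip reaches 45 mm down).
- lamp: Loose beige ultraviolet lamp 75 x 190 x 60 mm with a dark window and red rocker switch; origin at the centre of its underside. Must not be moved.
- willemite: Loose green-grey mineral chunk about 60 mm across, 37 mm high; origin at the centre of its underside. Must not be moved.
- scheelite: Loose honey-coloured pebble about 38 mm across, 24 mm high; origin at the centre of its underside. Must not be moved.
- calcite: Loose white block about 50 x 38 x 34 mm; origin at the centre of its underside. Must not be moved.

How it is judged:
On the way:
1. the hanger is lifted clear of the parking stand (contact force between hanger and park below 0.01 N and height (world z) of hanger_mid above 0.09 m), for 0.2 s.
At the end, for the whole second after the job is handed in: The hanger hangs by itself on the cup's -x (spring roller) rim: its point hanger_mid 70.5 to 76.8 mm above the plinth's underside, within 12 mm of the wall's middle in y, the chip on the inner side, upright within 0.12 rad, at rest and released (z of hanger_mid in the frame of plinth between 0.0705 and 0.0768 m and x of chip in the frame of plinth between -0.0444 and -0.016 m and x of hanger_mid in the frame of plinth below -0.0295 m and y of hanger_mid in the frame of plinth between -0.012 and 0.012 m and angle between hanger_mid's own z axis and vertical below 0.12 rad and linear speed of hanger below 0.02 m/s); the robot touches nothing.
It fails at once if the hanger pressed on the cup or plinth with more than 30 N (contact force between hanger and plinth above 30 N).
It fails at once if the fingers pressed on the cup or plinth with more than 30 N (contact force between the fingers and plinth above 30 N).
It fails at once if the lamp or a loose mineral was moved more than 15 mm (distance of any of lamp, willemite, scheelite, calcite from where it was at the start of the episode above 0.015 m).
It also fails if it takes over 45 s, if anything falls off the work surface, if the arm or the gripper's body presses on something with over 40 N, if the wrist force passes 120 N, or if a joint passes its speed limit or range.

## Working session

There is one attempt and no reset: what is moved stays moved. The work goes in short steps, Python scripts to look and compute and a tool call to move; the robot and the scene stay as the last step left them, time stands still between calls to the robot, and variables do not carry over. Pictures are saved under pics/ and viewed, on a budget of 10 in all, crops included, one or two more only if the job needs it, and the job is handed in when it is done.

Besides the shell and the picture viewer there is one more tool, called after ">>>" in YAML: its name, and indented under it one key for each argument. arm_command: Moves the arm, as the interface text tells. Its arguments: {"type":"object","properties":{"moves":{"type":"array"},"claw":{"type":"number"},"newtons":{"type":"number"}},"required":["moves"]}

```bash
mkdir -p pics
python3 - <<'E'
from rig import *
import cv2,numpy as np
np.set_printoptions(precision=4,suppress=True)
s=observe();print(s)
for n in("scene","top","wrist"):
    print(n,camera_info(n)); cv2.imwrite(f"pics/{n}0.png",snapshot(n)[:,:,::-1])
E
```

```text
{'time': 0.0, 'qpos': array([ 1.335 ,  0.1264, -0.0406,  1.4054, -0.    ,  1.5708]), 'joint_velocities': array([-0.0015, -0.0001,  0.0005, -0.0014, -0.0004, -0.0001]), 'tau': array([  0.0002, -43.5908,  35.2929,   0.0173,  -0.    ,  -0.    ]), 'ee_pos': array([0.1225, 0.5101, 0.2203]), 'ee_rot': array([-0.0001,  0.1176,  0.9931, -0.0008]), 'force': array([ 0.1866, -1.1053, -0.1699]), 'ft_torque': array([0.0221, 0.0185, 0.0346]), 'grip_width': 0.9985243070151331}
scene {'camera_matrix': array([[422.7688,   0.    , 319.8261],
       [  0.    , 422.7688, 195.4796],
       [  0.    ,   0.    ,   1.    ]]), 'R': array([[ 0.139 ,  0.9903, -0.0045],
       [ 0.8123, -0.1166, -0.5715],
       [-0.5664,  0.0758, -0.8206]]), 't': array([-0.0971, -0.3865,  1.0777])}
top {'camera_matrix': array([[476.2134,   0.    , 321.401 ],
       [  0.    , 476.2134, 204.6393],
       [  0.    ,   0.    ,   1.    ]]), 'R': array([[ 0.0085, -0.9999, -0.0071],
       [-0.9863, -0.0072, -0.1646],
       [ 0.1645,  0.0084, -0.9863]]), 't': array([-0.002 ,  0.5639,  0.8118])}
wrist {'camera_matrix': array([[281.2081,   0.    , 319.8429],
       [  0.    , 281.2081, 199.5918],
       [  0.    ,   0.    ,   1.    ]]), 'tool_from_camera': array([[-0.0011, -0.9541, -0.2994,  0.0764],
       [ 1.    , -0.0013,  0.0005,  0.0005],
       [-0.0008, -0.2994,  0.9541, -0.1537],
       [ 0.    ,  0.    ,  0.    ,  1.    ]])}
```

View pics/top0.png

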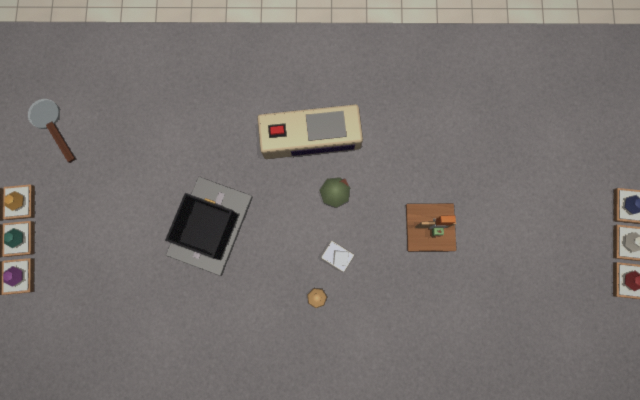

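View pics/scene0.png

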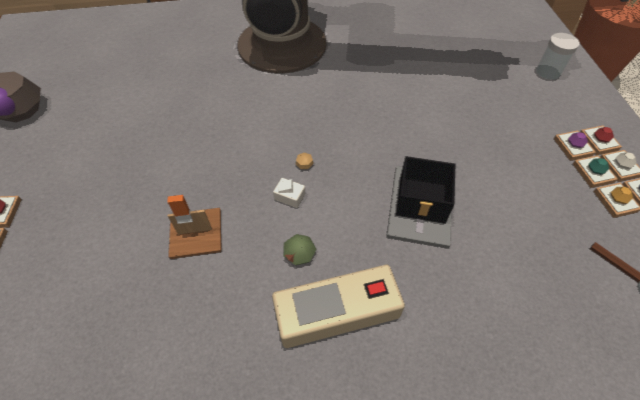

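Top view: parking stand at (432,228), its orange tab at (447,220) and the chip below it, at (438,232). The cup is at (203,226) on its plinth, with the roller on its upper side at (210,200). I'll zoom both areas.

```bash
cat > h.py <<'E'
import numpy as np,cv2
from rig import *
from scipy.spatial.transform import Rotation as R
np.set_printoptions(precision=4,suppress=True)
def q2R(q): return R.from_quat(np.r_[q[1:],q[0]]).as_matrix()
def cam(n,s=None):
    c=camera_info(n)
    if n!="wrist": return c["camera_matrix"],c["R"],c["t"]
    s=s or observe(); T=np.eye(4);T[:3,:3]=q2R(s["ee_rot"]);T[:3,3]=s["ee_pos"]
    W=np.linalg.inv(T@c["tool_from_camera"]); return c["camera_matrix"],W[:3,:3],W[:3,3]
def ray(c,px,z):
    K,Rm,t=c; o=-Rm.T@t; d=Rm.T@np.linalg.solve(K,[px[0],px[1],1]); return o+d*(z-o[2])/d[2]
def proj(c,X):
    K,Rm,t=c; p=K@(Rm@np.asarray(X).T+t[:,None]) if np.ndim(X)>1 else K@(Rm@X+t); return (p[:2]/p[2]).T
E
python3 - <<'E'
from h import *
t=cv2.imread("pics/top0.png");s=cv2.imread("pics/scene0.png")
Z=lambda im,x,y:cv2.resize(im[y:y+60,x:x+80],(400,300),interpolation=cv2.INTER_CUBIC)
def Z2(im,x,y,w,h):return cv2.resize(im[y:y+h,x:x+w],(400,300),interpolation=cv2.INTER_CUBIC)
a=np.hstack([Z(t,395,200),Z2(t,140,172,144,108)]);b=np.hstack([Z2(s,160,190,96,72),Z2(s,370,150,120,90)])
cv2.imwrite("pics/z0.png",np.vstack([a,b]))
c=cam("top")
for p,z in [((447,220),.1),((407,203),.01),((456,251),.01),((202,178),.012),((251,193),.012),((222,274),.012),((167,257),.012)]: print(p,ray(c,p,z))
E
```

```text
(447, 220) [ 0.5304 -0.2089  0.1   ]
(407, 203) [ 0.5743 -0.1581  0.01  ]
(456, 251) [ 0.485  -0.2466  0.01  ]
(202, 178) [0.6193 0.2298 0.012 ]
(251, 193) [0.591  0.1357 0.012 ]
(222, 274) [0.4393 0.184  0.012 ]
(167, 257) [0.4696 0.2871 0.012 ]
```

View pics/z0.png

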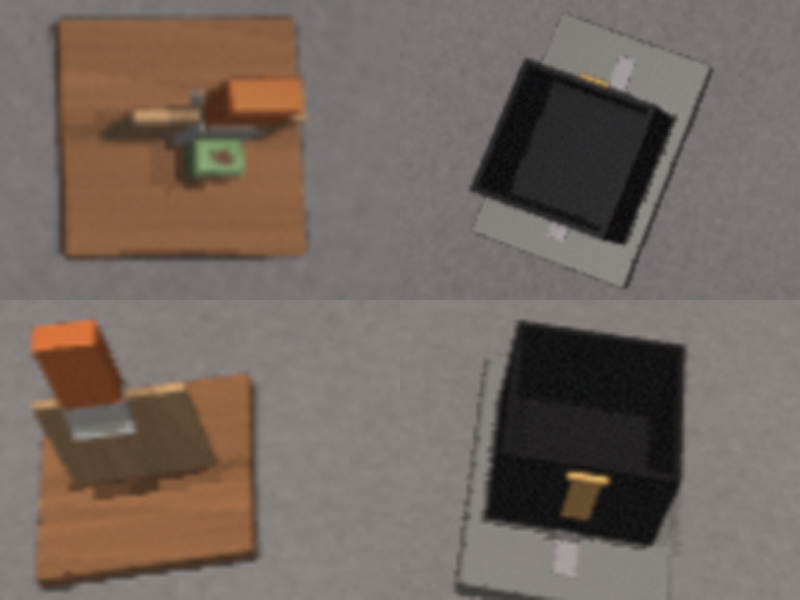

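Stand: board edge-on along world y, chip towards the robot (hanger +x ≈ world −x). Plinth: the roller side faces world +x, and plinth +x points at about 161°. Next, a close wrist view of the hanger.

```bash
cat >> h.py <<'E'
def go(p,yaw):
    "units for a shift to p with tool down, tool y at world angle yaw (deg)"
    s=observe();M=q2R(s["ee_rot"]);a=np.radians(yaw);y=np.array([np.cos(a),np.sin(a),0]);z=np.array([0,0,-1.])
    T=np.c_[np.cross(y,z),y,z]; d=M.T@(np.array(p)-s["ee_pos"])/.03
    r=np.degrees(R.from_matrix(M.T@T).as_rotvec())/5
    print("t",s["time"],"pos",s["ee_pos"],"yaw",np.degrees(np.arctan2(M[1,1],M[0,1])),"F",s["force"],"w",s["grip_width"],"MOVE",np.r_[d,r].round(3))
E
python3 -c "
from h import *
go([.53,-.20,.22],0)"
```

```text
t 0.15 pos [0.1226 0.5101 0.2205] yaw 76.4912900015025 F [-0.4404 -1.061  -0.0517] w 1.0020937602395195 MOVE [-18.734 -19.844   0.041  -0.012   0.01   15.298]
```

>>> arm_command:
  moves:
    - [-18.734,-19.844,0.04,0,0,15.3]
    - [-18.734,-19.844,0.04,0,0,15.3]
    - [-18.734,-19.844,0.04,0,0,15.3]
    - [-18.734,-19.844,0.04,0,0,15.3]
    - [-18.734,-19.844,0.04,0,0,15.3]
    - [-18.734,-19.844,0.04,0,0,15.3]
    - [-18.734,-19.844,0.04,0,0,15.3]
    - [-18.734,-19.844,0.04,0,0,15.3]

```text
time: 0.82
ee_pos: [0.2887, 0.2195, 0.2206]
ee_rot: [0.0, 0.581, 0.814, 0.0]
force: [1.4, 0.9, 0.6]
grip_width: 1.002
```

```bash
python3 -c "
from h import *
go([.53,-.20,.22],0)"
```

```text
t 0.8167 pos [0.2887 0.2195 0.2206] yaw 18.888129622846034 F [1.4359 0.8678 0.5916] w 1.0017560985840221 MOVE [-15.833   3.084   0.019   0.004  -0.002   3.778]
```

>>> arm_command:
  moves:
    - [-15.83,3.08,0,0,0,3.78]
    - [-15.83,3.08,0,0,0,3.78]
    - [-15.83,3.08,0,0,0,3.78]
    - [-15.83,3.08,0,0,0,3.78]
    - [-15.83,3.08,0,0,0,3.78]
    - [-15.83,3.08,0,0,0,3.78]
    - [-15.83,3.08,0,0,0,3.78]
    - [-15.83,3.08,0,0,0,3.78]

```text
time: 1.48
ee_pos: [0.4566, -0.069, 0.2205]
ee_rot: [0.0, 0.706, 0.709, 0.0]
force: [0.8, 1.1, 0.2]
grip_width: 0.999
```

```bash
python3 -c "
from h import *
go([.53,-.20,.22],0)"
```

```text
t 1.4833 pos [ 0.4566 -0.069   0.2205] yaw 0.2484941951383127 F [0.7787 1.1452 0.2027] w 0.9990125395090904 MOVE [-4.376  2.428  0.018  0.002 -0.002  0.05 ]
```

>>> arm_command:
  moves:
    - [-4.38,2.43,0,0,0,0.05]
    - [-4.38,2.43,0,0,0,0.05]
    - [-4.38,2.43,0,0,0,0.05]
    - [-4.38,2.43,0,0,0,0.05]
    - [-4.38,2.43,0,0,0,0.05]
    - [-4.38,2.43,0,0,0,0.05]

```text
time: 1.98
ee_pos: [0.5297, -0.1988, 0.2194]
ee_rot: [-0.001, 0.708, 0.707, -0.0]
force: [-1.2, 0.4, -0.0]
grip_width: 0.998
```

Run:
```python
from h import *
go([.53,-.20,.22],0)
im=snapshot("wrist")[:,:,::-1]; cv2.imwrite("pics/w1.png",im)
```

```text
t 1.9833 pos [ 0.5297 -0.1988  0.2194] yaw -0.0779653326523097 F [-1.2383  0.4097 -0.041 ] w 0.9977460054484142 MOVE [-0.041  0.01  -0.02  -0.023 -0.012 -0.016]
```

View pics/w1.png

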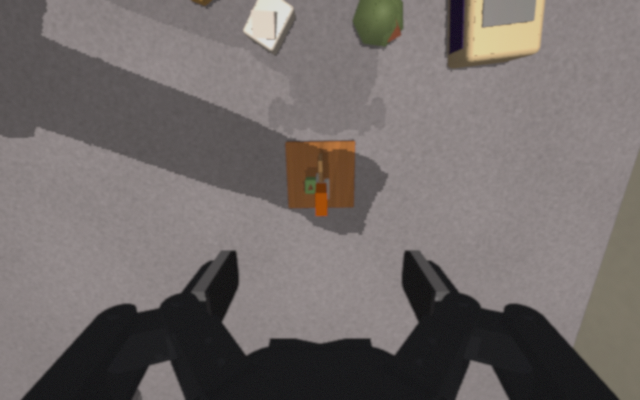

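Wrist view: stand at (288–355, 140–208), tab near (321,203), board top edge near (320,165), chip at (310,186). I'll measure from the pixels.

Run:
```python
from h import *
im=cv2.imread("pics/w1.png")
c=cam("wrist")
h=cv2.resize(im[130:230,270:370],(800,800),interpolation=cv2.INTER_CUBIC)[:600*0+800]
hsv=cv2.cvtColor(im,cv2.COLOR_BGR2HSV)
m=((hsv[...,0]<13)&(hsv[...,1]>215)&(hsv[...,2]>120)).astype(np.uint8)
m[:130]=0;m[:,:280]=0;m[:,360:]=0;m[230:]=0
for r in range(180,220):
    k=np.where(m[r])[0]
    if len(k): print(r,k.min(),k.max(),im[r,(k.min()+k.max())//2])
print(ray(c,(321,195),.115),ray(c,(321,215),.115))
# model overlay: hanger_mid guess, tab top corners
cv2.imwrite("pics/w1z.png",cv2.resize(im[145:225,275:369],(752,640))[:600])
```

```text
208 316 326 [ 10  77 159]
[ 0.5304 -0.197   0.115 ] [ 0.5304 -0.2174  0.115 ]
```

View pics/w1z.png

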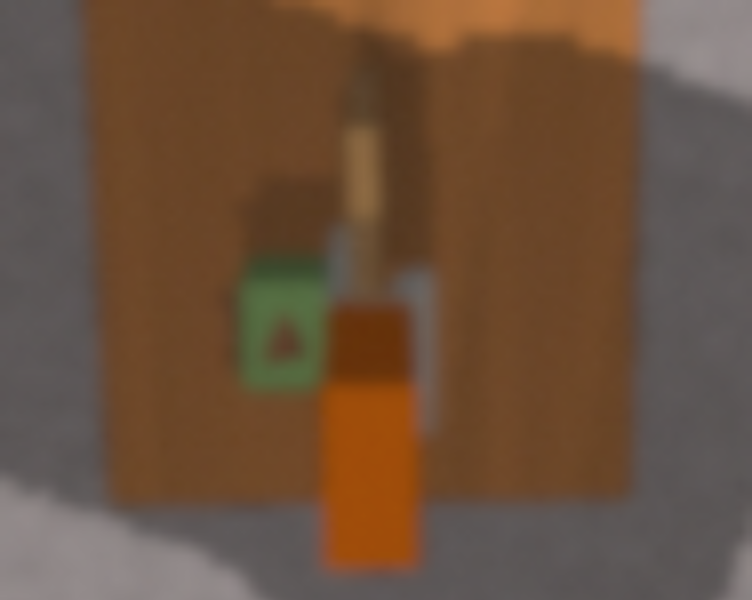

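Tab top face spans (315–328, 192.5–216.5), centre (321,204). That puts it at (0.530, −0.206) with yaw ≈ 0. Descending to TCP z = 0.096.

```bash
python3 -c "
from h import *
go([.5304,-.2062,.096],0)"
```

```text
t 2.0333 pos [ 0.5293 -0.1977  0.2199] yaw -0.004980728964498874 F [ 0.6568  0.0498 -0.3432] w 0.9991501897849963 MOVE [-0.286  0.043  4.129 -0.019 -0.011 -0.001]
```

>>> arm_command:
  moves:
    - [-0.25,0.04,1.2,0,0,0]
    - [-0.25,0.04,2.4,0,0,0]
    - [-0.25,0.04,2.4,0,0,0]
    - [-0.25,0.04,2.4,0,0,0]

```text
time: 2.37
ee_pos: [0.529, -0.2034, 0.1477]
ee_rot: [-0.002, 0.706, 0.708, -0.001]
force: [0.6, 0.7, 1.4]
grip_width: 1.002
```

Run:
```python
from h import *
go([.5304,-.2062,.096],0)
im=snapshot("wrist")[:,:,::-1]; cv2.imwrite("pics/w2.png",im)
go([.5304,-.2062,.096],0)
```

```text
t 2.3667 pos [ 0.529  -0.2034  0.1477] yaw 0.12392689319523477 F [0.6288 0.7082 1.3899] w 1.001779226021754 MOVE [-0.095  0.052  1.723 -0.046 -0.02   0.025]
t 2.4167 pos [ 0.5306 -0.2041  0.15  ] yaw 0.12279870248809492 F [ 1.0484 -0.1801 -0.2805] w 0.9971485637303067 MOVE [-0.069 -0.008  1.798 -0.    -0.002  0.025]
```

View pics/w2.png

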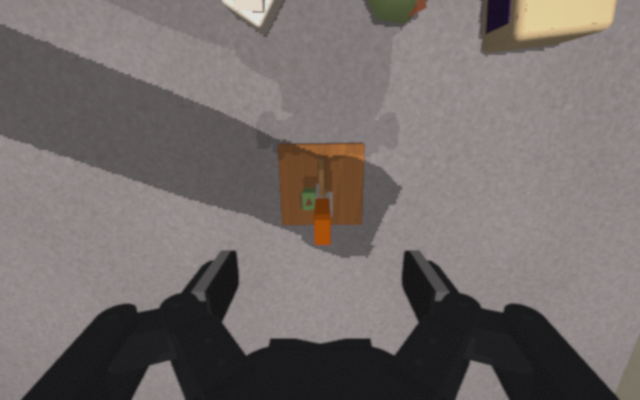

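Tab top now at (315–330, ~218–245), midway between the fingertips (inner edges at 237 and 403, mid 320).

Run:
```python
from h import *
im=cv2.imread("pics/w2.png").astype(int)
d=im[...,2]-im[...,0]
for r in range(206,250,3): 
    k=np.where(d[r,305:340]>120)[0]+305
    print(r,(k.min(),k.max()) if len(k) else None, im[r,322])
c=cam("wrist")
for p in [(322,217),(322.5,231),(322.5,244.5)]: print(ray(c,p,.115))
```

```text
206 None [ 10  52 104]
209 None [ 11  52 106]
212 None [ 10  51 105]
215 None [ 10  63 128]
218 (np.int64(316), np.int64(328)) [ 10  64 133]
221 (np.int64(315), np.int64(329)) [ 10  77 162]
224 (np.int64(315), np.int64(329)) [ 10  78 163]
227 (np.int64(315), np.int64(329)) [ 10  79 163]
230 (np.int64(315), np.int64(329)) [ 10  78 163]
233 (np.int64(315), np.int64(329)) [ 10  77 163]
236 (np.int64(316), np.int64(329)) [ 10  78 163]
239 (np.int64(316), np.int64(329)) [ 10  78 163]
242 (np.int64(316), np.int64(329)) [ 10  78 163]
245 None [ 77  87 120]
248 None [93 93 98]
[ 0.5324 -0.1992  0.115 ]
[ 0.5328 -0.2101  0.115 ]
[ 0.5328 -0.221   0.115 ]
```

>>> arm_command:
  moves:
    - [-0.16,0.05,0.9,0,0,0]
    - [-0.16,0.05,1.78,0,0,0]
    - [-0.16,0.05,1.78,0,0,0]

```text
time: 2.67
ee_pos: [0.5318, -0.2092, 0.094]
ee_rot: [-0.001, 0.707, 0.708, -0.0]
force: [-1.1, 0.1, -0.7]
grip_width: 0.999
```

>>> arm_command:
  moves:
    - [0,0,0,0,0,0]
    - [0,0,0,0,0,0]
    - [0,0,0,0,0,0]
    - [0,0,0,0,0,0]
    - [0,0,0,0,0,0]
    - [0,0,0,0,0,0]
    - [0,0,0,0,0,0]
    - [0,0,0,0,0,0]
  claw: 255
  newtons: 40

```text
time: 3.33
ee_pos: [0.5326, -0.2103, 0.0961]
ee_rot: [0.0, 0.707, 0.707, 0.0]
force: [-0.9, -0.2, 6.3]
grip_width: 0.124
```

Run:
```python
from h import *
go([.5304,-.2062,.096],0)
im=snapshot("wrist")[:,:,::-1]; cv2.imwrite("pics/w3.png",im)
go([.5304,-.2062,.096],0)
```

```text
t 3.3333 pos [ 0.5326 -0.2103  0.0961] yaw 0.035219089664642544 F [-0.9095 -0.1654  6.3082] w 0.1242079362218956 MOVE [ 0.136 -0.074  0.004  0.009  0.007  0.007]
t 3.3833 pos [ 0.5326 -0.2103  0.0961] yaw 0.038192794153755094 F [-1.3953  0.3591  5.911 ] w 0.12311685093966894 MOVE [ 0.137 -0.075  0.005  0.01   0.007  0.008]
```

View pics/w3.png

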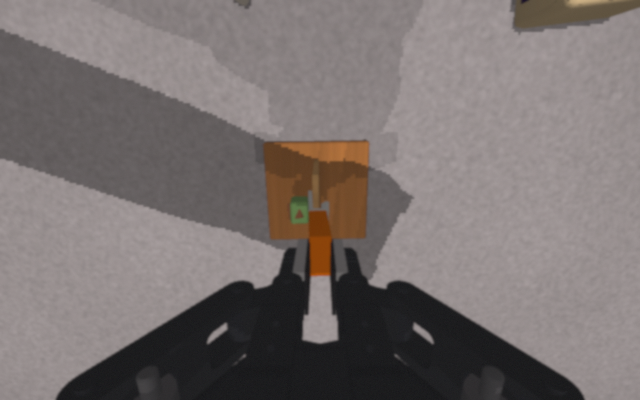

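The tab is held (opening about 10.5 mm) and centred between the pads at column 319. Lifting straight up.

>>> arm_command:
  moves:
    - [0,0,-0.4,0,0,0]
    - [0,0,-1.0,0,0,0]
    - [0,0,-1.8,0,0,0]
    - [0,0,-2.8,0,0,0]
    - [0,0,-4.0,0,0,0]
    - [0,0,-5.0,0,0,0]
    - [0,0,-5.0,0,0,0]
    - [0,0,-5.0,0,0,0]

```text
time: 4.05
ee_pos: [0.5334, -0.2105, 0.247]
ee_rot: [0.002, 0.707, 0.707, 0.001]
force: [0.2, 0.0, -1.0]
grip_width: 0.122
```

Run:
```python
from h import *
c=cam("top");pl=np.array([.53,.2093])
# view pose: TCP so that camera axis lands near the cup; tool x dir = yaw+90
go([.53,.18,.245],-19.2)
```

```text
t 4.05 pos [ 0.5334 -0.2105  0.247 ] yaw 0.04148735177268125 F [ 0.1588  0.0484 -1.0305] w 0.12218197145011843 MOVE [13.015 -0.105  0.049  0.042  0.008  3.848]
```

>>> arm_command:
  moves:
    - [12.0,0,0,0,0,3.85]
    - [12.0,0,0,0,0,3.85]
    - [12.0,0,0,0,0,3.85]
    - [12.0,0,0,0,0,3.85]
    - [12.0,0,0,0,0,3.85]
    - [12.0,0,0,0,0,3.85]
    - [12.0,0,0,0,0,3.85]
    - [12.0,0,0,0,0,3.85]

```text
time: 4.72
ee_pos: [0.5311, 0.1197, 0.2433]
ee_rot: [-0.001, 0.815, 0.579, -0.001]
force: [1.5, -0.1, -0.3]
grip_width: 0.123
```

Run:
```python
from h import *
go([.53,.16,.245],-19.2)
```

```text
t 4.7167 pos [0.5311 0.1197 0.2433] yaw -19.21341127155148 F [ 1.5235 -0.0552 -0.3008] w 0.12262046189679356 MOVE [ 1.255 -0.477 -0.057 -0.026  0.016 -0.003]
```

>>> arm_command:
  moves:
    - [0.6,-0.3,0,0,0,0]
    - [0.6,-0.3,0,0,0,0]
    - [0.6,-0.3,0,0,0,0]
    - [0.6,-0.3,0,0,0,0]

```text
time: 5.05
ee_pos: [0.5293, 0.1373, 0.244]
ee_rot: [-0.0, 0.815, 0.579, -0.001]
force: [0.2, 0.9, -0.6]
grip_width: 0.126
```

Run:
```python
from h import *
go([.53,.16,.245],-19.2)
im=snapshot("wrist")[:,:,::-1]; cv2.imwrite("pics/w4.png",im)
go([.53,.16,.245],-19.2)
cv2.imwrite("pics/w4z.png",cv2.convertScaleAbs(cv2.resize(im[40:290,190:470],(672,600),interpolation=cv2.INTER_CUBIC),alpha=1.6))
```

```text
t 5.05 pos [0.5293 0.1373 0.244 ] yaw -19.207014596346422 F [ 0.194   0.8779 -0.6333] w 0.12577995456911326 MOVE [ 0.724 -0.226 -0.034 -0.017  0.018 -0.001]
t 5.1 pos [0.5294 0.1368 0.2444] yaw -19.264735985085636 F [ 1.5097 -0.4711 -1.1945] w 0.12557737424837187 MOVE [ 0.735 -0.237 -0.022 -0.012  0.013 -0.013]
```

View pics/w4z.png

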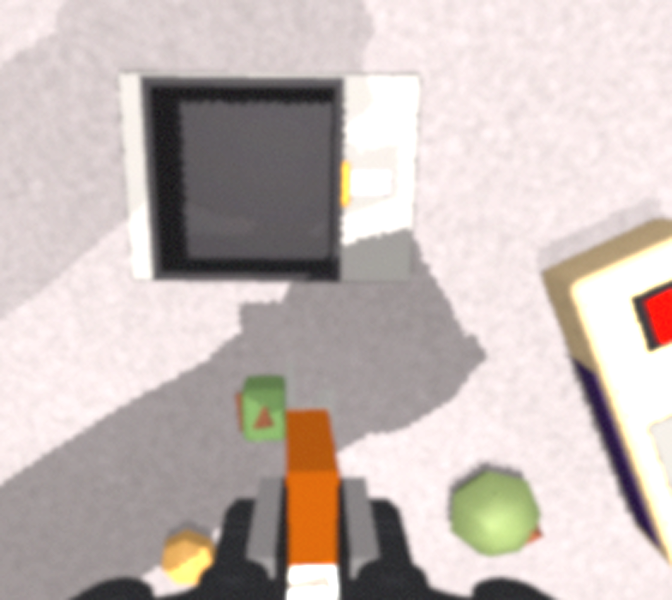

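Rectified view. The cup rim's roller-side outer edge runs from zoom (343,78) to (340.5,280), and the left edge from (143,80) to (155,279). The roller is at (346,184) and the plinth's right edge at (418,73)–(412,278). Hanger: tab at (312,520), chip at (264,408) on the cup's inner side (left), as wanted.

Run:
```python
from h import *
s=observe();c=cam("wrist",s);M=q2R(s["ee_rot"]);g=lambda p,z:ray(c,(p[0]/2.4+190-.3,p[1]/2.4+40-.3),z)
pts={"rTop":((343,78),.074),"rBot":((340.5,280),.074),"lTop":((143,80),.074),"lBot":((155,279),.074),"roller":((346,184),.068),
"pRT":((419,73),.012),"pRB":((412,278),.012),"pLT":((121,73),.012),"pLB":((136,279),.012),"tabL":((287,470),.244+.019),"tabR":((336,470),.263),"chip":((264,408),0)}
W={}
for k,(p,z) in pts.items():
    if k=="chip":continue
    W[k]=g(p,z); print(k,W[k],"tool mm",(M.T@(W[k]-s["ee_pos"])*1000).round(1))
print(s["ee_pos"])
```

```text
rTop [0.5805 0.2424 0.074 ] tool mm [116.7  13.5 170.2]
rBot [0.5511 0.1585 0.074 ] tool mm [ 27.8  13.4 170.3]
lTop [0.497  0.2709 0.074 ] tool mm [116.  -74.6 170.3]
lBot [0.4672 0.1884 0.074 ] tool mm [ 28.4 -75.6 170.4]
roller [0.5678 0.1994 0.068 ] tool mm [ 71.9  15.8 176.3]
pRT [0.6236 0.2378 0.012 ] tool mm [126.7  55.9 232.1]
pRB [0.5892 0.1363 0.012 ] tool mm [ 19.5  56.8 232.3]
pLT [0.4764 0.2895 0.012 ] tool mm [ 126.9 -100.2  232.3]
pLB [0.4401 0.1879 0.012 ] tool mm [  19.  -100.9  232.4]
tabL [0.5292 0.1529 0.263 ] tool mm [ 15.1  -5.5 -18.7]
tabR [0.5393 0.1494 0.263 ] tool mm [ 15.1   5.2 -18.7]
[0.5294 0.1368 0.2444]
```

In the tool frame the outer wall face is at y ≈ 14 and the wall middle at y ≈ 12, with the cup centred at x ≈ 72; yaw is already aligned. I'll enter the cup 4 mm inward of the wall, then feel outward.

>>> arm_command:
  moves:
    - [1.2,0.15,0,0,0,0]
    - [2.38,0.27,0,0,0,0]
    - [2.38,0.27,0,0,0,0]
    - [2.38,0.27,1.0,0,0,0]
    - [2.38,0.27,2.0,0,0,0]
    - [2.38,0.27,2.8,0,0,0]
    - [2.38,0.27,2.8,0,0,0]
    - [2.38,0.27,2.8,0,0,0]

```text
time: 5.77
ee_pos: [0.5601, 0.2009, 0.1603]
ee_rot: [-0.0, 0.816, 0.578, -0.002]
force: [0.2, -0.5, 0.6]
grip_width: 0.125
```

Run:
```python
from h import *
go([.53,.16,.125],-19.2)
im=snapshot("wrist")[:,:,::-1]; cv2.imwrite("pics/w5.png",im)
go([.53,.16,.125],-19.2)
cv2.imwrite("pics/w5z.png",cv2.convertScaleAbs(cv2.resize(im[90:290,200:440],(720,600),interpolation=cv2.INTER_CUBIC),alpha=1.8))
```

```text
t 5.7667 pos [0.5601 0.2009 0.1603] yaw -19.316752570708847 F [ 0.2091 -0.5057  0.6007] w 0.1253652422970117 MOVE [-1.617 -0.492  1.181 -0.028  0.024 -0.023]
t 5.8167 pos [0.5611 0.2015 0.1621] yaw -19.300721765544534 F [0.5148 0.2404 0.6379] w 0.12219346936815753 MOVE [-1.649 -0.522  1.236  0.001  0.    -0.02 ]
```

View pics/w5z.png

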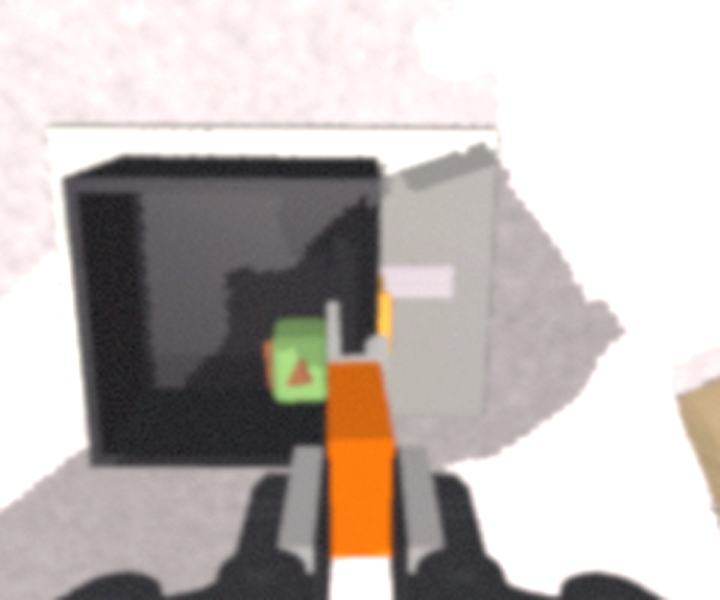

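Strip (column ~334) and chip (300,360) are inside the cup, clear of the roller wall, whose outer edge is at column ~382. The cup's far rim is at row ~180 and near rim at row ~465.

Run:
```python
from h import *
s=observe();c=cam("wrist",s);M=q2R(s["ee_rot"])
for k,p,z in [("wallout",(382,200),.074),("wallout2",(381,330),.074),("far",(220,179),.074),("near",(200,465),.074),("left",(66,180),.074),("left2",(91,465),.074),("tab",(362,497),s["ee_pos"][2]+.019),("rollT",(383,275),.066),("rollB",(386,342),.066)]:
    print(k,(M.T@(ray(c,(p[0]/3+200-.33,p[1]/3+90-.33),z)-s["ee_pos"])*1000).round(1))
```

```text
wallout [40.3  6.1 88.1]
wallout2 [ 1.3  6.1 88.1]
far [ 46.4 -40.   88.1]
near [-43.4 -50.9  88.1]
left [ 46.1 -83.8  88.1]
left2 [-43.3 -85.3  88.1]
tab [  3.7   0.2 -19. ]
rollT [16.3  6.8 96.1]
rollB [-5.1  7.9 96.1]
```

>>> arm_command:
  moves:
    - [0,0,0.3,0,0,0]
    - [0,0,0.6,0,0,0]
    - [0,0,0.9,0,0,0]
    - [0,0,1.2,0,0,0]
    - [0,0,1.2,0,0,0]

```text
time: 6.23
ee_pos: [0.5597, 0.2023, 0.1229]
ee_rot: [-0.0, 0.815, 0.579, -0.002]
force: [-0.8, 0.1, -0.8]
grip_width: 0.124
```

>>> arm_command:
  moves:
    - [0,0.03,0,0,0,0]
    - [0,0.06,0,0,0,0]
    - [0,0.06,0,0,0,0]

```text
time: 6.48
ee_pos: [0.563, 0.2022, 0.1257]
ee_rot: [0.0, 0.815, 0.579, 0.0]
force: [-0.7, -0.2, -0.6]
grip_width: 0.123
```

>>> arm_command:
  moves:
    - [0,0.02,0,0,0,0]
    - [0,0.04,0,0,0,0]
    - [0,0.04,0,0,0,0]

```text
time: 6.73
ee_pos: [0.5639, 0.2017, 0.1255]
ee_rot: [0.0, 0.815, 0.579, 0.0]
force: [-0.3, 0.3, -0.1]
grip_width: 0.121
```

>>> arm_command:
  moves:
    - [0,0.02,0,0,0,0]
    - [0,0.03,0,0,0,0]
    - [0,0.03,0,0,0,0]

```text
time: 6.98
ee_pos: [0.5646, 0.2013, 0.1252]
ee_rot: [0.0, 0.815, 0.579, 0.0]
force: [0.4, 0.2, -0.4]
grip_width: 0.122
```

Moved 3.9 mm so far with no contact; smaller steps now.

>>> arm_command:
  moves:
    - [0,0.02,0,0,0,0]
    - [0,0.02,0,0,0,0]
    - [0,0.02,0,0,0,0]

```text
time: 7.23
ee_pos: [0.5651, 0.2011, 0.1252]
ee_rot: [0.0, 0.815, 0.579, -0.0]
force: [1.1, 0.2, -0.9]
grip_width: 0.121
```

>>> arm_command:
  moves:
    - [0,0.02,0,0,0,0]
    - [0,0.02,0,0,0,0]
    - [0,0.02,0,0,0,0]

```text
time: 7.48
ee_pos: [0.5657, 0.201, 0.1252]
ee_rot: [-0.0, 0.815, 0.579, -0.0]
force: [-0.2, 0.1, -0.0]
grip_width: 0.122
```

>>> arm_command:
  moves:
    - [0,0.02,0,0,0,0]
    - [0,0.02,0,0,0,0]
    - [0,0.02,0,0,0,0]

```text
time: 7.73
ee_pos: [0.5662, 0.2008, 0.1252]
ee_rot: [-0.0, 0.815, 0.579, -0.0]
force: [0.7, 0.3, -0.6]
grip_width: 0.123
```

>>> arm_command:
  moves:
    - [0,0.02,0,0,0,0]
    - [0,0.02,0,0,0,0]
    - [0,0.02,0,0,0,0]

```text
time: 7.98
ee_pos: [0.5668, 0.2006, 0.1252]
ee_rot: [-0.0, 0.815, 0.579, 0.0]
force: [-0.3, -0.1, -1.7]
grip_width: 0.13
```

>>> arm_command:
  moves:
    - [0,0.02,0,0,0,0]
    - [0,0.02,0,0,0,0]
    - [0,0.02,0,0,0,0]

```text
time: 8.23
ee_pos: [0.5673, 0.2004, 0.1252]
ee_rot: [-0.0, 0.815, 0.579, -0.0]
force: [0.0, 0.6, -0.5]
grip_width: 0.123
```

Run:
```python
from h import *
s=observe();M=q2R(s["ee_rot"]);print(s["force"],s["ft_torque"],M.T@s["force"])
im=snapshot("wrist")[:,:,::-1]; cv2.imwrite("pics/w6.png",im)
c=cam("wrist")
cv2.imwrite("pics/w6z.png",cv2.convertScaleAbs(cv2.resize(im[110:260,240:420],(720,600),interpolation=cv2.INTER_CUBIC),alpha=2.2))
for p in [(400,150),(400,200),(400,300)]: print((M.T@(ray(c,(p[0]/4+240,p[1]/4+110),.074)-s["ee_pos"])*1000).round(1))
```

```text
[ 0.0205  0.6403 -0.5006] [0.0503 0.0837 0.0239] [ 0.6114 -0.1912  0.5006]
[52.3 14.5 51.2]
[43.2 14.7 51.2]
[24.4 15.1 51.2]
```

View pics/w6z.png

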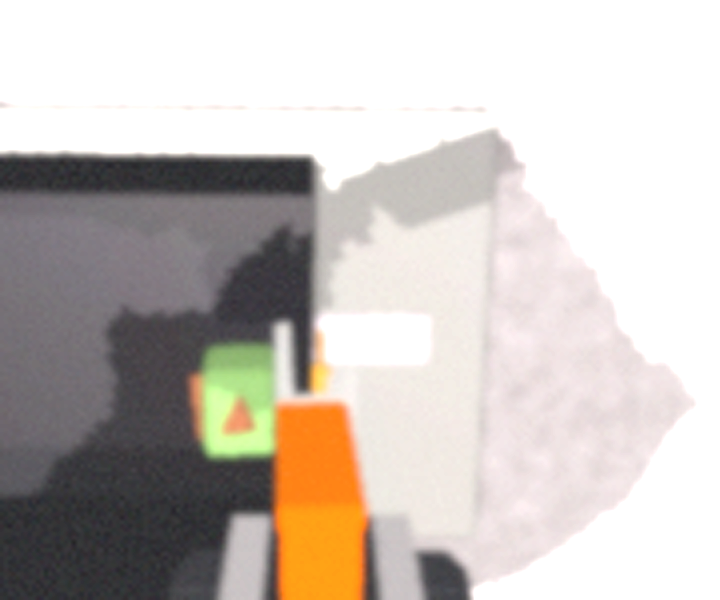

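Strip right edge at column ~292, wall outer edge at column ~314, so the wall's inner face should be near ~293: contact is close.

Run:
```python
from h import *
s=observe();M=q2R(s["ee_rot"]);c=cam("wrist")
for p,z in [((313,190),.074),((315,300),.074),((292,330),.07),((274.5,400),.1),((346,400),.1)]: print((M.T@(ray(c,(p[0]/4+240,p[1]/4+110),z)-s["ee_pos"])*1000).round(1))
```

```text
[45.1 -1.2 51.2]
[24.4 -0.8 51.2]
[17.4 -5.3 55.2]
[13.7 -7.6 25.2]
[13.7  4.5 25.2]
```

>>> arm_command:
  moves:
    - [0,0.02,0,0,0,0]
    - [0,0.02,0,0,0,0]
    - [0,0.02,0,0,0,0]

```text
time: 8.53
ee_pos: [0.5677, 0.2002, 0.1251]
ee_rot: [-0.0, 0.815, 0.579, -0.0]
force: [-1.1, 0.2, -0.3]
grip_width: 0.126
```

>>> arm_command:
  moves:
    - [0,0.02,0,0,0,0]
    - [0,0.02,0,0,0,0]
    - [0,0.02,0,0,0,0]

```text
time: 8.78
ee_pos: [0.5682, 0.2001, 0.1251]
ee_rot: [-0.0, 0.815, 0.579, -0.0]
force: [-2.5, 1.0, -0.1]
grip_width: 0.123
```

Contact felt: −2.7 N along tool y, at about 8 mm of travel. Backing off 0.3 mm and descending gently.

>>> arm_command:
  moves:
    - [0,-0.01,0.1,0,0,0]
    - [0,-0.01,0.2,0,0,0]
    - [0,-0.01,0.28,0,0,0]
    - [0,-0.01,0.28,0,0,0]

```text
time: 9.12
ee_pos: [0.5677, 0.2, 0.116]
ee_rot: [-0.0, 0.815, 0.579, -0.001]
force: [-3.5, 1.4, -2.4]
grip_width: 0.128
```

>>> arm_command:
  moves:
    - [0,0,0.04,0,0,0]
    - [0,0,0.08,0,0,0]
    - [0,0,0.08,0,0,0]

```text
time: 9.37
ee_pos: [0.5679, 0.2001, 0.1142]
ee_rot: [-0.0, 0.815, 0.579, -0.0]
force: [-2.7, 1.1, -0.7]
grip_width: 0.123
```

>>> arm_command:
  moves:
    - [0,0,0.04,0,0,0]
    - [0,0,0.08,0,0,0]
    - [0,0,0.08,0,0,0]

```text
time: 9.62
ee_pos: [0.568, 0.2001, 0.1118]
ee_rot: [-0.0, 0.815, 0.579, -0.0]
force: [-4.4, 1.4, 0.3]
grip_width: 0.126
```

>>> arm_command:
  moves:
    - [0,-0.02,0.04,0,0,0]
    - [0,-0.02,0.06,0,0,0]
    - [0,-0.02,0.06,0,0,0]

```text
time: 9.87
ee_pos: [0.5676, 0.2002, 0.1101]
ee_rot: [0.0, 0.815, 0.579, -0.0]
force: [-2.9, 1.3, 0.4]
grip_width: 0.125
```

>>> arm_command:
  moves:
    - [0,0,0.04,0,0,0]
    - [0,0,0.06,0,0,0]
    - [0,0,0.06,0,0,0]

```text
time: 10.12
ee_pos: [0.5676, 0.2003, 0.1082]
ee_rot: [-0.0, 0.815, 0.579, -0.0]
force: [-4.4, 1.5, 0.9]
grip_width: 0.124
```

>>> arm_command:
  moves:
    - [0,0,0.04,0,0,0]
    - [0,0,0.06,0,0,0]
    - [0,0,0.06,0,0,0]

```text
time: 10.37
ee_pos: [0.5675, 0.2003, 0.1065]
ee_rot: [-0.0, 0.815, 0.579, -0.0]
force: [-4.4, 1.6, 0.3]
grip_width: 0.123
```

>>> arm_command:
  moves:
    - [0,-0.01,0.03,0,0,0]
    - [0,-0.01,0.06,0,0,0]
    - [0,-0.01,0.06,0,0,0]

```text
time: 10.62
ee_pos: [0.5674, 0.2005, 0.1049]
ee_rot: [0.0, 0.815, 0.579, 0.0]
force: [-4.8, 1.3, 3.7]
grip_width: 0.123
```

>>> arm_command:
  moves:
    - [0,0,0.03,0,0,0]
    - [0,0,0.05,0,0,0]
    - [0,0,0.05,0,0,0]

```text
time: 10.87
ee_pos: [0.5674, 0.2005, 0.1034]
ee_rot: [-0.0, 0.815, 0.579, 0.0]
force: [-3.4, 1.9, 3.7]
grip_width: 0.125
```

>>> arm_command:
  moves:
    - [0,0,0.03,0,0,0]
    - [0,0,0.04,0,0,0]
    - [0,0,0.04,0,0,0]

```text
time: 11.12
ee_pos: [0.5674, 0.2005, 0.1022]
ee_rot: [-0.0, 0.815, 0.579, 0.0]
force: [-4.4, 1.0, 4.6]
grip_width: 0.122
```

>>> arm_command:
  moves:
    - [0,0,0.02,0,0,0]
    - [0,0,0.03,0,0,0]
    - [0,0,0.03,0,0,0]

```text
time: 11.37
ee_pos: [0.5673, 0.2005, 0.1012]
ee_rot: [-0.0, 0.815, 0.579, 0.0]
force: [-5.2, 1.6, 5.2]
grip_width: 0.121
```

>>> arm_command:
  moves:
    - [0,0,0.02,0,0,0]
    - [0,0,0.02,0,0,0]
    - [0,0,0.02,0,0,0]

```text
time: 11.62
ee_pos: [0.5673, 0.2004, 0.1005]
ee_rot: [-0.0, 0.815, 0.579, -0.0]
force: [-4.4, 1.3, 3.0]
grip_width: 0.125
```

>>> arm_command:
  moves:
    - [0,0,0.02,0,0,0]
    - [0,0,0.02,0,0,0]
    - [0,0,0.02,0,0,0]

```text
time: 11.87
ee_pos: [0.5673, 0.2004, 0.1001]
ee_rot: [-0.0, 0.815, 0.579, 0.0]
force: [-4.6, 1.9, 4.7]
grip_width: 0.124
```

>>> arm_command:
  moves:
    - [0,0,0.015,0,0,0]
    - [0,0,0.015,0,0,0]
    - [0,0,0.015,0,0,0]

```text
time: 12.12
ee_pos: [0.5674, 0.2005, 0.1]
ee_rot: [-0.0, 0.815, 0.579, 0.0]
force: [-5.5, 1.6, 7.2]
grip_width: 0.121
```

>>> arm_command:
  moves:
    - [0,0,0.015,0,0,0]
    - [0,0,0.015,0,0,0]
    - [0,0,0.015,0,0,0]

```text
time: 12.37
ee_pos: [0.5675, 0.2005, 0.1]
ee_rot: [0.0, 0.815, 0.579, 0.0]
force: [-7.1, 1.6, 8.7]
grip_width: 0.123
```

>>> arm_command:
  moves:
    - [0,0,0.015,0,0,0]
    - [0,0,0.015,0,0,0]
    - [0,0,0.015,0,0,0]

```text
time: 12.62
ee_pos: [0.5675, 0.2005, 0.0999]
ee_rot: [0.0, 0.815, 0.579, 0.001]
force: [-6.3, 0.8, 10.9]
grip_width: 0.126
```

Seated: z has stopped at 0.100 as predicted, with down force up to 11 N. Releasing and retreating straight up.

>>> arm_command:
  moves:
    - [0,0,0,0,0,0]
    - [0,0,0,0,0,0]
    - [0,0,0,0,0,0]
    - [0,0,0,0,0,0]
    - [0,0,0,0,0,0]
    - [0,0,0,0,0,0]
    - [0,0,0,0,0,0]
  claw: 100

```text
time: 13.2
ee_pos: [0.5674, 0.2003, 0.0985]
ee_rot: [0.0, 0.815, 0.579, -0.0]
force: [0.9, 0.2, -0.1]
grip_width: 0.606
```

>>> arm_command:
  moves:
    - [0,0,-0.3,0,0,0]
    - [0,0,-1.0,0,0,0]
    - [0,0,-2.0,0,0,0]
    - [0,0,-3.2,0,0,0]
    - [-1,0,-4.4,0,0,0]
    - [-2,0,-4.4,0,0,0]
    - [-2,0,-4.4,0,0,0]
    - [-2,0,-4.4,0,0,0]

```text
time: 13.87
ee_pos: [0.5478, 0.1428, 0.2325]
ee_rot: [0.0, 0.816, 0.578, 0.001]
force: [0.1, 0.1, 0.1]
grip_width: 0.604
```

Run:
```python
from h import *
s=observe();c=cam("wrist",s);M=q2R(s["ee_rot"]);print(s["time"],s["ee_pos"],s["force"],s["grip_width"])
a=snapshot("wrist")[:,:,::-1];b=snapshot("scene")[:,:,::-1]
cv2.imwrite("pics/w7.png",a);cv2.imwrite("pics/s7.png",b)
A=cv2.resize(a[50:275,190:490],(800,600),interpolation=cv2.INTER_CUBIC)[:,:]
A=cv2.resize(cv2.convertScaleAbs(A,alpha=1.7),(400,300));B=cv2.resize(b[140:245,370:510],(400,300),interpolation=cv2.INTER_CUBIC)
cv2.imwrite("pics/f7.png",np.hstack([A,cv2.convertScaleAbs(B,alpha=1.5)]))
```

```text
13.8667 [0.5478 0.1428 0.2325] [0.0822 0.1054 0.0514] 0.6039968988450659
```

View pics/f7.png

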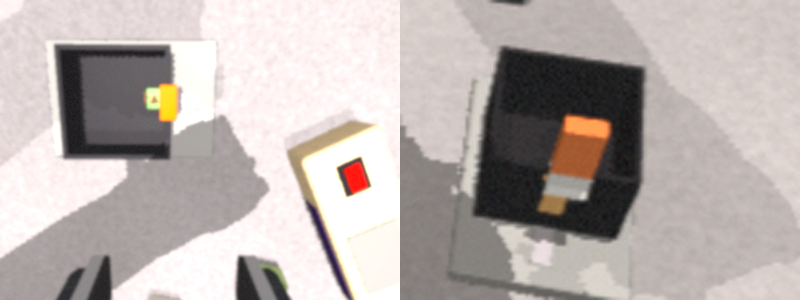

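Wrist view: the tab at (169,103) sits centred on the roller-side rim with the chip inside at (153,98). Scene view: lip outside the wall, over the roller at (553,190). One quick numeric check of height and uprightness.

Run:
```python
from h import *
from scipy.optimize import least_squares
s=observe();cw=cam("wrist",s);cs=cam("scene");M=q2R(s["ee_rot"])
def orange(f,x0,x1,y0,y1):
    im=cv2.imread(f).astype(int);m=(im[...,2]-im[...,0]>60)&(im[...,1]<.62*im[...,2]);k=np.zeros_like(m);k[y0:y1,x0:x1]=m[y0:y1,x0:x1]
    yy,xx=np.where(k);return np.array([xx.min()-.5,xx.max()+.5,yy.min()-.5,yy.max()+.5]) 
ow=orange("pics/w7.png",300,340,100,150);os_=orange("pics/s7.png",420,450,175,208);print(ow,os_)
a=np.radians(160.8);X=np.array([np.cos(a),np.sin(a),0]);Y=np.cross([0,0,1],X)
B=np.array([[x,y,z] for x in(-6,6) for y in(-12,12) for z in(3,45)])/1000
def pred(p):
    P=(R.from_rotvec(Y*p[3])*R.from_matrix(np.c_[X,Y,[0,0,1]])).apply(B)+p[:3]
    return np.concatenate([[q[:,0].min(),q[:,0].max(),q[:,1].min(),q[:,1].max()] for q in(proj(cw,P),proj(cs,P))])
o=np.r_[ow,os_]
r=least_squares(lambda p:pred(p)-o,[.567,.2,.074,0]);print("mid,tilt",r.x,"res",r.fun.round(1))
print("expected upright seated residual",(pred([.5674,.2003,.074,0])-o).round(1))
pw=np.array([.53,.2093,0]);print("plinth-frame approx",[(r.x[:3]-pw)@X,(r.x[:3]-pw)@Y])
im=snapshot("top");t=cv2.imread("pics/top0.png")[:,:,::-1];d=cv2.absdiff(im,t).max(2)
for n,(x0,x1,y0,y1) in dict(lamp=(265,355,112,150),will=(322,350,180,205),calc=(324,352,244,270),sch=(308,326,289,307)).items(): print(n,d[y0:y1,x0:x1].mean().round(1))
```

```text
[308.5 322.5 112.5 140.5] [422.5 443.5 179.5 201.5]
mid,tilt [ 0.563   0.2063  0.0739 -0.0549] res [ 0.1  0.1  0.2 -0.5 -0.1 -0.5 -0.2 -0.1]
expected upright seated residual [ 4.9  4.1  4.4  4.1 -2.8 -3.2  1.2  2.2]
plinth-frame approx [np.float64(-0.03216082338367775), np.float64(-0.007993946081991075)]
lamp 37.2
will 26.1
calc 37.5
sch 32.4
```

Run:
```python
from h import *
s=observe();c=cam("wrist",s);M=q2R(s["ee_rot"]);print(s["ee_pos"])
f=lambda p,z:(M.T@(ray(c,(190+p[0]*.75,50+p[1]*.75),z)-s["ee_pos"])*1000).round(1)
for k,p in dict(farL=(57,45),farR=(172,46),nearL=(64,158),nearR=(170,158)).items(): print(k,f(p,.074))
print("tab far/near",f((160,(112.5-50)/.75),.119),f((160,(140.5-50)/.75),.119))
im=snapshot("wrist");g=cv2.cvtColor(im,cv2.COLOR_RGB2GRAY)[50:160,210:330]
t=cv2.imread("pics/top0.png");n=snapshot("top")[:,:,::-1]
for k,(x0,x1,y0,y1) in dict(lamp=(255,365,100,160),will=(315,355,172,212),calc=(318,358,238,274),sch=(304,330,285,311)).items():
    r=cv2.matchTemplate(np.ascontiguousarray(n[y0-12:y1+12,x0-12:x1+12]),t[y0:y1,x0:x1],cv2.TM_CCOEFF_NORMED);_,v,_,l=cv2.minMaxLoc(r);print(k,round(v,2),l[0]-12,l[1]-12)
```

```text
[0.5475 0.1441 0.23  ]
farL [104.3 -89.  156. ]
farR [103.5  -0.8 155.9]
nearL [ 16.5 -91.4 156.1]
nearR [ 16.5  -2.7 156. ]
tab far/near [ 76.3  -8.8 111. ] [ 51.5  -9.1 111. ]
lamp 1.0 0 0
will 1.0 0 0
calc 1.0 0 0
sch 0.69 0 0
```

```bash
python3 -c "
from rig import *
print(close_job())"
```

```text
the job is handed in; nothing more can be done
None
```

The hanger is now on the middle of the cup's roller-side rim, with the chip inside. I've handed the job in at about 14 s of robot time; no verdict is reported.

**How it went:** I gripped the tab, lifted the hanger clear of the stand and lowered the strip into the cup, inward of the wall. Moving outward, I felt the wall at about 2.7 N. I then pushed the lip down past the spring roller in small steps, at 3–5 N, until the height stopped changing at the rim. The highest forces I read were 11 N down and 7 N sideways, against the 30 N limit. Then I opened the gripper and retreated.

**Last checks:**
- **Height:** hanger_mid fits to about 73.9 mm above the work surface; the allowed band is 70.5–76.8 mm.
- **Sideways position:** about 4 mm off the wall's middle, against a limit of 12 mm. A rougher estimate using the top camera gave 8 mm, which is also inside.
- **Tilt:** the two-camera fit gave 0.055 rad, but the wrist view alone suggests nearly upright. Both are under 0.12 rad.
- **Robot:** force near zero at about 130 mm above the seating height, touching nothing.
- **Loose objects:** the lamp, willemite and calcite match their starting image with no shift. The scheelite also shows no shift, but the match was weaker (0.69), probably because of the arm's shadow.

I viewed 11 pictures, one over the budget of 10.

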